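# Lay two sharpening stones fine side up against the stop

## Task

The two sharpening stones were left standing on edge on the board to dry; get them ready for use without lifting either one. Push each stone over so that it lies flat with its pale fine side up, and push it along the board until its long side sits flush against the dark wooden stop strip at the board's far edge. Leave everything else where it is.

Things in the scene. Friction and masses are not known exactly. Their poses are not given: they have to be found in the camera images.
- board: Fixed plywood board on the table, 320 x 480 mm, 8 mm thick; place and yaw vary. A dark wooden stop strip 30 mm wide, 18 mm above the board, runs along all its far edge. Origin on the table surface; x away from the robot, square to the strip, z up. Board spans x -0.17 to 0.15, y -0.24 to 0.24, top at z 0.008; the strip's near face is at x 0.12.
- grey_stone: Sharpening stone 150 x 50 x 25 mm, 0.4 kg, loose, slate grey with one pale cream 150 x 50 mm face (fine side). Starts on a long edge, 50 mm tall, length within 0.35 rad of board y, pale face towards the robot. Origin: centre of that edge. x: out of the pale face, y: length, z: 50 mm width, up at start. Pushed near its top (2 N) it tips away, pushed face ending up.
- brown_stone: Sharpening stone 150 x 50 x 25 mm, 0.4 kg, loose, red-brown with one pale cream 150 x 50 mm face (fine side). Starts on a long edge, 50 mm tall, length within 0.35 rad of board y, pale face towards the stop strip. Origin: centre of that edge. x: out of the pale face, y: length, z: 50 mm width, up at start. Pushed near its top (2 N) it tips away, pushed face ending up.
- grey_stone_mid (a point): Centre of the grey stone's block (25 mm from the long edges, 12.5 mm from the pale face, 75 mm from the ends); axes as the stone's.
- brown_stone_mid (a point): Centre of the brown stone's block (25 mm from the long edges, 12.5 mm from the pale face, 75 mm from the ends); axes as the stone's.
- oil_pot: Small brass oil pot, 32 mm across, 45 mm tall, standing on the board near the middle of its near edge; loose, to be left alone. Origin: centre of its underside.
- ink_jar: Black ink jar with green lid, 60 mm across, 75 mm tall, loose on the table to the right of the board. Origin: centre of its underside.
- tin: Plain steel can, 56 mm across, 90 mm tall, loose on the table to the left of the board. Origin: centre of its underside.
- ink_bowl: Black bowl, 100 mm across, 40 mm tall, loose on the table left of the board, farther out than the can. Origin: centre of its underside.
- screwdriver: Red-handled screwdriver, 170 mm long, lying loose on the table to the right of the board. x axis along it, towards the tip; origin at the underside near its middle.
- spatula: Metal spatula, 240 mm long, lying loose on the table beyond the stop strip. x axis along it; origin at the underside near its middle.
Not all that is in view belongs to the job. Of the things like the brown_stone, leave any that is green; of the rest the smaller one is meant.

How it is judged:
By the outcome, as a careful person would: the job done as asked, in the order asked, and still so for the second after the job is handed in, with the robot touching nothing.
It also fails if it takes over 67 s, if anything falls off the work surface, if the arm or the gripper's body presses on something with over 40 N, if the wrist force passes 120 N, or if a joint passes its speed limit or range.

## Robot

A 6-joint arm with a two-finger parallel gripper is mounted at the origin on the work surface. World frame = base frame: x ahead of the robot, y to its left, z up, the work surface at z = 0. Lengths are in m, angles in rad, forces in N, time in s.
With the tool pointing down it reaches from about 0.375 to 0.9 m from the base axis. Payload 3.1 kg.
Tool frame: the origin (TCP) lies midway between the tips of the shut fingers; the grasp point (between the pads) lies 19 mm behind it; x points along the fingers, z is the direction in which the jaws open and shut, and the axes are right-handed (so a half turn about x gives the same grasp; the last joint's range is limited). The gripper opens to 85 mm and grips with 20 to 120 N. Pads are 22 mm wide; open, the fingers measure 114 mm over their backs; the gripper's body (76 mm by 85 mm) begins 54 mm behind the grasp point. The pads swing forward as they close: fully open they stand 13 mm farther back than shut.
Start: joints at [-1.365, 0.527, 1.433, -0, 1.181, -0.178], TCP at [0.234, -0.579, 0.231] pointing down, gripper open.
Joint ranges: [-3.08, 3.08], [-0.75, 2.2], [0.22, 2.44], [-1.43, 4.57], [0, 2.65], [-2.85, 2.85]. Speed limits (rad/s): [2.79, 2.79, 3.14, 3.14, 3.14, 3.14].

## Interface

Orientations are given as a unit quaternion [x, y, z, w].
In Python, from station import status, snapshot, camera_params, ticket gives the robot as it stands.
- The arm moves only by the tool arm_command, never from a script. Its argument "series" is a list that holds one entry, the list of rows, each a list of 4 numbers: the shift along the tool's x, y, z in mm, then the turn about the tool's x in rad. A call has 1 to 10 rows; each row shifts and turns the commanded pose from where the row before left it, along the tool's axes as they then stand; what a row does not reach is not made up. A row lasts 1/10 s, in which the tool goes at most 50 mm and 8.59 degrees, less where a joint would pass 70% of its speed; a pose out of reach is approached as far as the arm can. A call is refused whole if a number of a shift passes 50 or a number of a turn 0.15, either way. A call with a gripper value outside its range is refused whole. "jaw" is the opening in per cent of the stroke, from 0 (shut) to 100 (fully open), set as the call begins (left out, the last holds). The fingers move at their own pace and stop on an object; "force" is the grip in N (left out, the last holds). Time passes only in rows, so rows that do not move let the fingers close. It gives the time, the measured TCP pose, the force and the opening at its end, in the units of the state.
- status.sense(): the state, without advancing time (a new reading comes with each control period).
- snapshot(name): name is "side" or "top"; returns the picture (384x512x3 uint8, red, green, blue); there is no depth.
- camera_params(name): a dict with "fovy" (degrees; the focal length in pixels is half the picture's height over the tangent of half this angle, whatever the lens; pixels are square), "cx", "cy" (the principal point, pixels), "extrinsics" (4x4, takes a point from camera to world coordinates). Camera axes: x right, y down, z forward; pixel columns grow to the right and rows downward; lengths in m; the calibration is good to about 2 mm. A picture is of the moment at which its call begins. camera_params takes no time and is no camera call.
- ticket.sign_off(): hands the job in, once; it reports no verdict.
The state is a dict: "t": time; "q": joint angles; "qd": joint speeds; "tau": joint torques, N m; "tcp_pos": TCP position; "tool_rot": TCP orientation; "force": force on the tool from outside, world axes, zero at the start; "ft_torque": the same for the moment, N m; "finger_gap": opening from 0.0 (shut) to 1.0 (fully open).
Only numpy, scipy, OpenCV 4.12 (cv2) and the standard library are available. Lean on these libraries where they do the work, as an engineer would, in place of code of your own. Each camera call takes 0.05 s, during which the arm holds its last target. There are 200 camera calls.

## Working session

There is one attempt and no reset: what is moved stays moved. The work goes in short steps, Python scripts to look and compute and a tool call to move; the robot and the scene stay as the last step left them, time stands still between calls to the robot, and variables do not carry over. Pictures are saved under pics/ and viewed, about 8 in all and at most 12, crops included, and the job is handed in when it is done.

Besides the shell and the picture viewer there is one more tool, called after "Request:" as name(argument=value, ...) on one line, values as JSON. arm_command: Moves the arm, as the interface text tells. Its arguments: {"type":"object","properties":{"series":{"type":"array"},"jaw":{"type":"number"},"force":{"type":"number"}},"required":["series"]}

```bash
mkdir -p pics; ls
python3 - <<'E'
from station import status, snapshot, camera_params
import cv2,numpy as np
s=status.sense();print({k:np.round(v,3).tolist() for k,v in s.items()})
for n in("top","side"):
    im=snapshot(n);np.save(f"pics/{n}0.npy",im)
    cv2.imwrite(f"pics/{n}0.png",im[:,:,::-1])
    c=camera_params(n);print(n,c)
E
```

```text
pics
{'t': 0.0, 'q': [-1.365, 0.528, 1.434, 0.0, 1.181, -0.178], 'qd': [-0.0, 0.001, 0.001, 0.0, -0.0, 0.001], 'tau': [0.001, -44.236, -17.802, -0.0, 0.009, -0.0], 'tcp_pos': [0.234, -0.579, 0.23], 'tool_rot': [0.396, 0.587, -0.395, 0.586], 'force': [-0.757, -0.266, -0.41], 'ft_torque': [-0.017, -0.001, -0.021], 'finger_gap': 0.999}
top {'fovy': 52.43154122851311, 'cx': 256.6610048957759, 'cy': 200.07886398889957, 'extrinsics': array([[-0.00159211, -0.99499985,  0.09986376,  0.37913908],
       [-0.99966686,  0.00415625,  0.02547356,  0.05570165],
       [-0.02576125, -0.09978994, -0.99467499,  1.24983559],
       [ 0.        ,  0.        ,  0.        ,  1.        ]])}
side {'fovy': 56.02072839331422, 'cx': 255.76065264151336, 'cy': 185.91340591158624, 'extrinsics': array([[-0.80224879, -0.41598783,  0.42819506,  0.0552728 ],
       [-0.59668309,  0.53573616, -0.59745799,  0.65578249],
       [ 0.01913568, -0.7348067 , -0.67800659,  0.73319241],
       [ 0.        ,  0.        ,  0.        ,  1.        ]])}
```

View pics/top0.png

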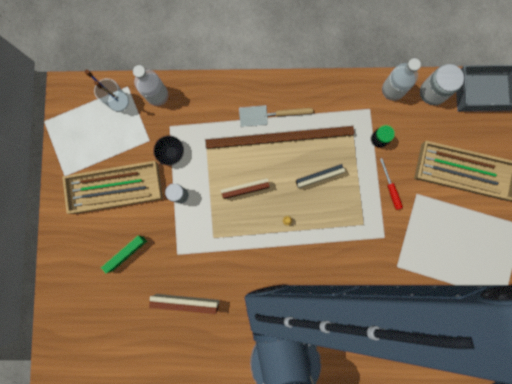

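View pics/side0.png

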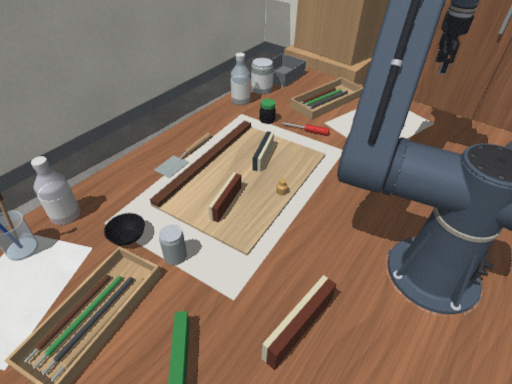

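```bash
cat > h.py <<'E'
import numpy as np, cv2
from station import status, snapshot, camera_params
def ray(n,uv,z):
    c=camera_params(n);E=c["extrinsics"];f=192/np.tan(np.radians(c["fovy"]/2))
    uv=np.atleast_2d(np.array(uv,float))
    d=np.c_[(uv[:,0]-c["cx"])/f,(uv[:,1]-c["cy"])/f,np.ones(len(uv))]@E[:3,:3].T
    return E[:3,3]+d*((z-E[2,3])/d[:,2])[:,None]
def proj(n,P):
    c=camera_params(n);E=c["extrinsics"];f=192/np.tan(np.radians(c["fovy"]/2))
    p=(np.atleast_2d(P)-E[:3,3])@E[:3,:3]
    return np.c_[f*p[:,0]/p[:,2]+c["cx"],f*p[:,1]/p[:,2]+c["cy"]]
def crop(im,x0,y0,x1,y1,k,out):
    cv2.imwrite(out,cv2.resize(im[y0:y1,x0:x1,::-1],None,fx=k,fy=k,interpolation=cv2.INTER_CUBIC))
E
python3 - <<'E'
from h import *
a=np.load("pics/top0.npy");b=np.load("pics/side0.npy")
A=cv2.resize(a[115:245,195:375],None,fx=4.4,fy=4.4,interpolation=cv2.INTER_CUBIC)
crop(a,195,115,375,245,4.4,"pics/c0.png")
crop(b,145,110,335,250,4,"pics/c1.png")
for (x,y) in [(233,191),(235,194),(245,185),(319,180),(320,176),(318,172),(280,138),(300,200),(288,220)]: print(x,y,a[y,x])
E
```

```text
233 191 [127  81  61]
235 194 [100  53  38]
245 185 [201 194 168]
319 180 [130 126 102]
320 176 [170 168 147]
318 172 [96 92 84]
280 138 [108  66  41]
300 200 [177 158 119]
288 220 [195 161  74]
```

View pics/c0.png

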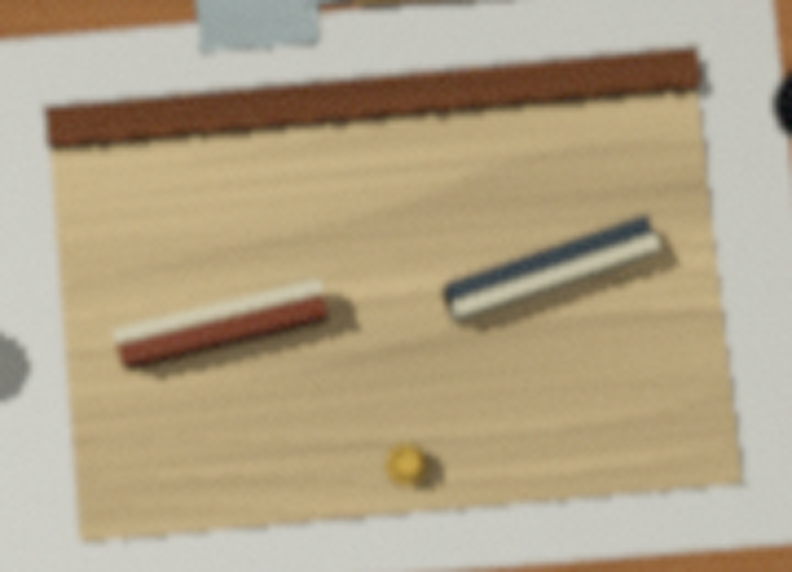

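View pics/c1.png

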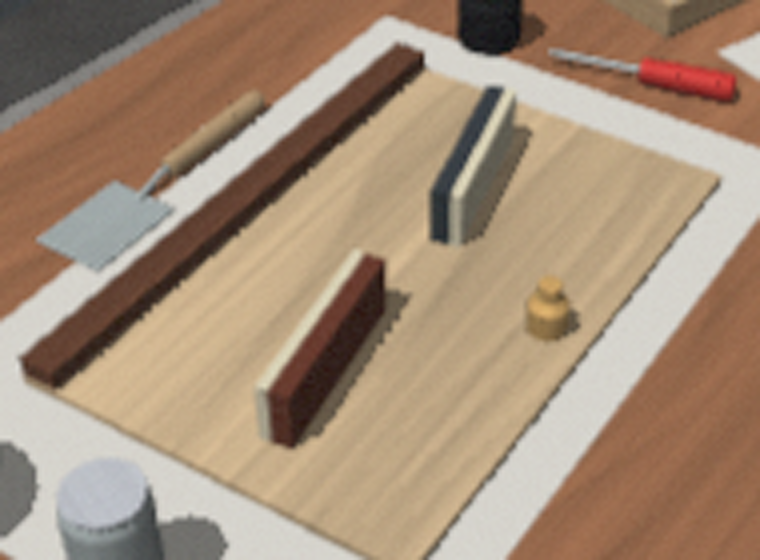

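Run:
```python
from h import *
T=lambda p:(np.array(p,float)+.5)/4.4+[195,115]-.5
S=lambda p:(np.array(p,float)+.5)/4+[145,110]-.5
def show(n,P): 
    print(n,np.round(P,4).tolist()); d=P[1]-P[0]; print("   len",np.linalg.norm(d).round(4),"dir",np.degrees(np.arctan2(d[1],d[0])).round(2))
sn=ray("top",T([(52,146),(700,92)]),.026);show("strip near T",sn)
show("strip far T",ray("top",T([(47,108),(697,48)]),.026))
show("strip near S",ray("side",S([(62,368),(425,55)]),.026))
show("board near T",ray("top",T([(83,541),(742,484)]),.008))
show("grey far T",ray("top",T([(446,290),(648,217)]),.058))
show("grey far S",ray("side",S([(432,190),(489,88)]),.058))
show("grey near S",ray("side",S([(457,190),(517,92)]),.058))
show("brown far T",ray("top",T([(115,332),(321,282)]),.058))
show("brown far S",ray("side",S([(259,385),(360,250)]),.058))
show("brown near S",ray("side",S([(283,390),(384,258)]),.058))
show("pot",np.vstack([ray("top",T([(406,462)]),.045),ray("side",S([(548,330)]),.01)]))
# fitted board edge lines by mask
a=np.load("pics/top0.npy").astype(int)
```

```text
strip near T [[0.6713, 0.248, 0.026], [0.7075, -0.2227, 0.026]]
   len 0.4722 dir -85.6
strip far T [[0.6997, 0.252, 0.026], [0.7402, -0.2214, 0.026]]
   len 0.4752 dir -85.1
strip near S [[0.6711, 0.2443, 0.026], [0.7114, -0.2199, 0.026]]
   len 0.466 dir -85.04
board near T [[0.3846, 0.2251, 0.008], [0.4245, -0.2493, 0.008]]
   len 0.476 dir -85.19
grey far T [[0.5588, -0.035, 0.058], [0.6097, -0.1769, 0.058]]
   len 0.1507 dir -70.26
grey far S [[0.5657, -0.0362, 0.058], [0.6104, -0.1737, 0.058]]
   len 0.1445 dir -71.98
grey near S [[0.5508, -0.0479, 0.058], [0.5889, -0.1832, 0.058]]
   len 0.1406 dir -74.28
brown far T [[0.5303, 0.1971, 0.058], [0.565, 0.0524, 0.058]]
   len 0.1488 dir -76.53
brown far S [[0.5312, 0.1959, 0.058], [0.5645, 0.0512, 0.058]]
   len 0.1485 dir -77.03
brown near S [[0.5159, 0.1898, 0.058], [0.5455, 0.0475, 0.058]]
   len 0.1453 dir -78.27
pot [[0.4392, -0.0066, 0.045], [0.4367, -0.0063, 0.01]]
   len 0.0351 dir 171.66
```

```bash
cat >> h.py <<'E'
from scipy.spatial.transform import Rotation as R
PHI=np.radians(4.85);BO=np.array([.5697,.0026])
BX=np.array([np.cos(PHI),np.sin(PHI)]);BY=np.array([-BX[1],BX[0]])
def b2w(p): return BO+p[0]*BX+p[1]*BY
def w2b(p): d=np.asarray(p)[:2]-BO; return np.array([d@BX,d@BY])
def plan(targets,yawdeg):
    "turn about tool x so tool z lies along yaw (mod 180), then the shifts in mm to each target"
    s=status.sense();r=R.from_quat(s["tool_rot"]);M=r.as_matrix();z=M[:,2]
    d=np.arctan2(z[1],z[0])-np.radians(yawdeg); d=(d+np.pi/2)%np.pi-np.pi/2  # tool x is down: + turn lowers yaw
    M2=(r*R.from_rotvec([d,0,0])).as_matrix()
    print("turn",d.round(4),"new z",M2[:,2].round(3),"x",M2[:,0].round(3),"q6",s["q"][5].round(2),"t",s["t"])
    p=s["tcp_pos"]
    for t in targets:
        t=np.asarray(t);print("  ",t.round(4),(1000*M2.T@(t-p)).round(1));p=t
E
python3 - <<'E'
from h import *
u=np.radians(19);n=np.array([np.cos(u),np.sin(u)])
nm=np.array([.5606,-.1141]);a=nm-.031*n;b=nm+.029*n
plan([[*a,.13],[*a,.033],[*b,.033],[*b,.10]],109)
E
```

```text
turn 0.0521 new z [ 0.326 -0.946 -0.002] x [-0.     0.002 -1.   ] q6 -0.18 t 0.1
   [ 0.5313 -0.1242  0.13  ] [ 101.2  429.2 -332.9]
   [ 0.5313 -0.1242  0.033 ] [97.  -0.   0.2]
   [ 0.588  -0.1047  0.033 ] [ 0. 60. -0.]
   [ 0.588  -0.1047  0.1   ] [-67.    0.   -0.1]
```

Request:
arm_command(series=[[[0,30,-23,0.052],[5,31,-24,0],[5,31,-24,0],[5,31,-24,0],[5,31,-24,0],[8,31,-24,0],[8,31,-24,0],[8,31,-24,0],[8,31,-24,0],[8,31,-24,0]]], jaw=100)

```text
t: 1.1
tcp_pos: [0.4472, -0.2503, 0.1708]
tool_rot: [0.411, 0.576, -0.411, 0.575]
force: [1.0, -0.2, -0.1]
finger_gap: 1.002
```

Request:
arm_command(series=[[[8,31,-24,0],[8,31,-24,0],[8,31,-24,0],[8,28,-22,0],[5,0,0,0],[0,0,0,0]]])

```text
t: 1.7
tcp_pos: [0.5299, -0.1225, 0.1333]
tool_rot: [0.41, 0.577, -0.41, 0.575]
force: [-0.2, -0.9, -0.1]
finger_gap: 1.002
```

Run:
```python
from h import *
u=np.radians(19);n=np.array([np.cos(u),np.sin(u)])
nm=np.array([.5606,-.1141]);a=nm-.031*n;b=nm+.029*n
print(status.sense()["tcp_pos"],status.sense()["force"])
plan([[*a,.13],[*a,.033],[*b,.033],[*b,.10]],109)
```

```text
[ 0.52987662 -0.12252061  0.13327127] [-0.17035769 -0.85688259 -0.06539404]
turn 0.0025 new z [ 0.326 -0.946 -0.001] x [-0.002  0.001 -1.   ] q6 0.8 t 1.7
   [ 0.5313 -0.1242  0.13  ] [3.3 0.8 2. ]
   [ 0.5313 -0.1242  0.033 ] [97.   0.2  0.1]
   [ 0.588  -0.1047  0.033 ] [-0.1 60.   0. ]
   [ 0.588  -0.1047  0.1   ] [-67.   -0.1  -0.1]
```

Request:
arm_command(series=[[[30,0,2,0],[30,0,0,0],[30,0,0,0],[10,0,0,0],[0,0,0,0],[0,10,0,0],[0,8,0,0],[0,6,0,0],[0,6,0,0],[0,6,0,0]]])

```text
t: 2.7
tcp_pos: [0.5657, -0.1135, 0.035]
tool_rot: [0.41, 0.576, -0.41, 0.576]
force: [-1.8, 0.3, 0.6]
finger_gap: 0.998
```

Request:
arm_command(series=[[[0,6,0,0],[0,6,0,0],[0,6,0,0],[0,6,0,0],[0,0,0,0],[-25,0,0,0],[-30,-30,0,0],[0,-40,0,0],[0,-30,0,0],[0,0,0,0]]])

```text
t: 3.7
tcp_pos: [0.4887, -0.1381, 0.0893]
tool_rot: [0.411, 0.577, -0.412, 0.573]
force: [0.3, 0.8, -0.3]
finger_gap: 0.999
```

Run:
```python
from h import *
a=snapshot("top");b=snapshot("side");np.save("pics/top1.npy",a);np.save("pics/side1.npy",b)
A=cv2.resize(a[115:245,195:375],None,fx=4,fy=4,interpolation=cv2.INTER_CUBIC)
B=cv2.resize(b[110:250,145:335],(720,530)[:2],interpolation=cv2.INTER_CUBIC)
B=cv2.resize(b[110:230,145:335],None,fx=2.1,fy=2.1,interpolation=cv2.INTER_CUBIC)
o=np.zeros((A.shape[0]//1+0,A.shape[1],3),np.uint8);o[:]=A
cv2.imwrite("pics/t1.png",o[:,:,::-1]);cv2.imwrite("pics/s1.png",B[:,:,::-1])
```

```text
(no output)
```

View pics/t1.png

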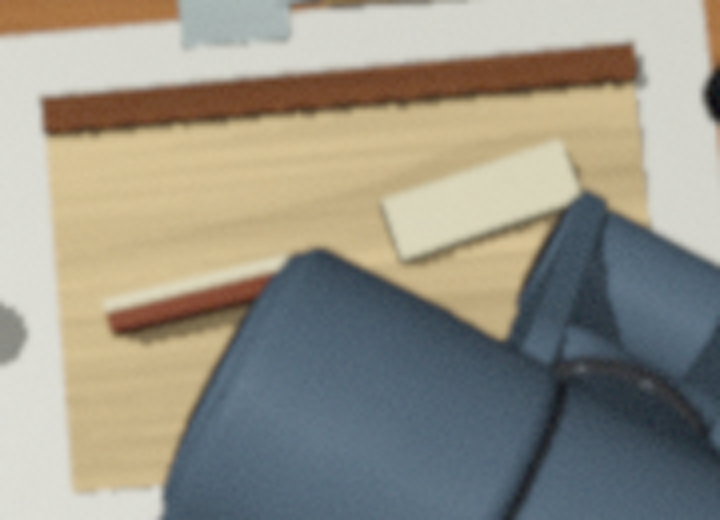

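Run:
```python
from h import *
T=lambda p:(np.array(p,float)+.5)/4+[195,115]-.5
P=ray("top",T([(402,262),(382,205),(560,140),(580,192)]),.033)
B=np.array([w2b(p) for p in P]);print(B.round(4), "sides",[np.linalg.norm(B[i]-B[(i+1)%4]).round(4) for i in range(4)])
c=B.mean(0);xs=B[0,0]-.031;print("centre",c,"start x",xs)
w=lambda x,z:[*b2w((x,c[1])),z]
plan([w(xs,.09),w(xs,.002),w(.045,.002),w(.059,.002)],94.85)
```

```text
[[-0.0089 -0.0362]
 [ 0.0378 -0.0249]
 [ 0.0768 -0.1697]
 [ 0.0339 -0.1809]] sides [np.float64(0.048), np.float64(0.15), np.float64(0.0444), np.float64(0.1509)]
centre [ 0.03490457 -0.1029373 ] start x -0.03991393293492206
turn 0.2457 new z [ 0.085 -0.996  0.   ] x [ 0.001 -0.    -1.   ] q6 0.75 t 3.8
   [ 0.5386 -0.1033  0.09  ] [ -0.4  48.2 -31.6]
   [ 0.5386 -0.1033  0.002 ] [88.  -0.1 -0. ]
   [ 0.6232 -0.0962  0.002 ] [ 0.1 84.9  0. ]
   [ 0.6372 -0.095   0.002 ] [ 0. 14.  0.]
```

Request:
arm_command(series=[[[0,0,0,0.12],[0,0,0,0.126],[0,24,-16,0],[0,24,-16,0],[30,0,0,0],[30,0,0,0],[20,0,0,0],[8,0,0,0],[0,0,0,0],[0,0,0,0]]])

```text
t: 4.8
tcp_pos: [0.5394, -0.1026, 0.0017]
tool_rot: [0.478, 0.521, -0.478, 0.522]
force: [-0.1, -0.5, 0.5]
finger_gap: 0.997
```

Run:
```python
from h import *
s=status.sense();print(s["tcp_pos"],s["force"],w2b(s["tcp_pos"]))
w=lambda x,z:[*b2w((x,-.103)),z]
plan([w(.045,.002),w(.059,.002)],94.85)
```

```text
[ 0.53941062 -0.10258037  0.001746  ] [-0.05921581 -0.45348506  0.48587038] [-0.03907365 -0.10224288]
turn 0.0015 new z [ 0.085 -0.996  0.001] x [ 0.001 -0.001 -1.   ] q6 1.09 t 4.8
   [ 0.6232 -0.0962  0.002 ] [-0.1 84.1  0.8]
   [ 0.6372 -0.095   0.002 ] [ 0. 14.  0.]
```

Request:
arm_command(series=[[[0,10,0,0],[0,10,0,0],[0,9,0,0],[0,9,0,0],[0,9,0,0],[0,8,0,0],[0,8,0,0],[0,8,0,0],[0,7,0,0],[0,6,0,0]]])

```text
t: 5.8
tcp_pos: [0.6226, -0.0954, 0.0012]
tool_rot: [0.478, 0.521, -0.478, 0.521]
force: [-4.6, -0.9, 1.4]
finger_gap: 0.997
```

Request:
arm_command(series=[[[0,3,0,0],[0,3,0,0],[0,2,0,0],[0,2,0,0],[0,1,0,0],[0,0,0,0]]])

```text
t: 6.4
tcp_pos: [0.6334, -0.0943, 0.0012]
tool_rot: [0.478, 0.521, -0.478, 0.521]
force: [-2.9, 0.4, -1.2]
finger_gap: 0.997
```

Request:
arm_command(series=[[[0,1,0,0],[0,1,0,0],[0,1,0,0],[0,1,0,0],[0,0,0,0]]])

```text
t: 6.9
tcp_pos: [0.6374, -0.094, 0.0012]
tool_rot: [0.478, 0.521, -0.478, 0.521]
force: [-1.2, 0.6, -1.0]
finger_gap: 1.004
```

Request:
arm_command(series=[[[0,1,0,0],[0,1,0,0],[0,1,0,0],[0,0,0,0]]])

```text
t: 7.3
tcp_pos: [0.6404, -0.0937, 0.0013]
tool_rot: [0.478, 0.521, -0.478, 0.521]
force: [-2.0, 0.1, -1.1]
finger_gap: 1.001
```

Run:
```python
from h import *
s=status.sense();print(s["tcp_pos"],s["force"],s["ft_torque"],w2b(s["tcp_pos"]))
b=snapshot("side");crop(b,190,90,310,190,6,"pics/s2.png")
```

```text
[ 0.64037136 -0.09369808  0.00130881] [-1.96721153  0.08239851 -1.14039031] [ 0.00869699  0.27525494 -0.02231203] [ 0.06227657 -0.10192836]
```

View pics/s2.png

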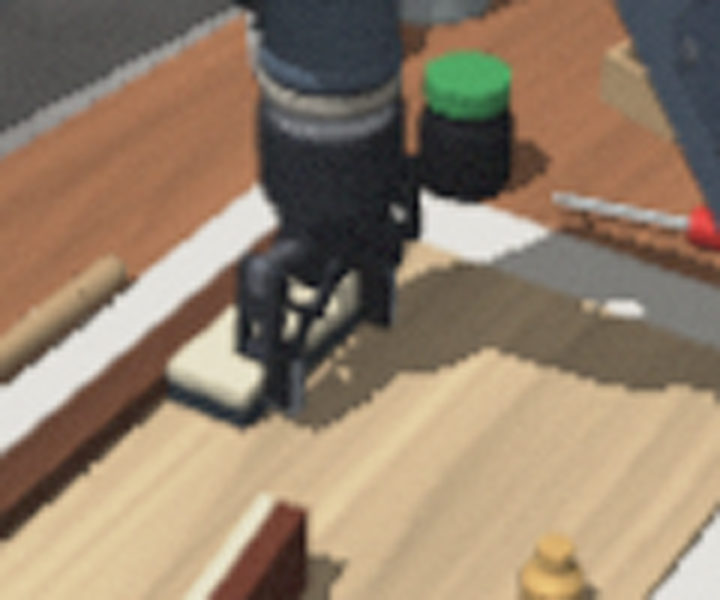

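Request:
arm_command(series=[[[0,1,0,0],[0,1,0,0],[0,1,0,0],[0,0,0,0]]])

```text
t: 7.75
tcp_pos: [0.6429, -0.0935, 0.0013]
tool_rot: [0.478, 0.521, -0.478, 0.521]
force: [-2.6, -0.7, 0.2]
finger_gap: 0.998
```

Request:
arm_command(series=[[[0,1,0,0],[0,1,0,0],[0,0,0,0]]])

```text
t: 8.05
tcp_pos: [0.6428, -0.0935, 0.0014]
tool_rot: [0.477, 0.522, -0.479, 0.52]
force: [-8.1, -1.6, 3.3]
finger_gap: 1.001
```

Request:
arm_command(series=[[[0,1,0,0],[0,1,0,0],[0,0,0,0]]])

```text
t: 8.35
tcp_pos: [0.6427, -0.0934, 0.0013]
tool_rot: [0.476, 0.524, -0.48, 0.519]
force: [-10.6, -2.9, 6.8]
finger_gap: 0.998
```

Run:
```python
from h import *
s=status.sense();print(s["tcp_pos"],s["force"],s["ft_torque"],w2b(s["tcp_pos"]),R.from_quat(s["tool_rot"]).as_matrix()[:,2])
```

```text
[ 0.6426781  -0.09343177  0.00134989] [-10.61802361  -2.87669877   6.77375243] [-0.6781256   1.56809338 -0.12484636] [ 0.06459756 -0.10185803] [ 0.086356   -0.99626358 -0.00123388]
```

Request:
arm_command(series=[[[0,-10,0,0],[0,-15,0,0],[-40,0,0,0],[-45,0,0,0],[-40,0,0,0],[0,0,0,0]]])

```text
t: 8.95
tcp_pos: [0.628, -0.0968, 0.1334]
tool_rot: [0.481, 0.515, -0.475, 0.527]
force: [0.5, -0.0, -0.3]
finger_gap: 0.999
```

Run:
```python
from h import *
u=np.radians(13.2);n=np.array([np.cos(u),np.sin(u)])
fm=np.array([.5477,.1247]);a=fm+.031*n;b=fm-.027*n
plan([[*a,.12],[*a,.033],[*b,.033],[*b,.12]],103.2)
```

```text
turn -0.1447 new z [ 0.228 -0.974  0.009] x [ 0.017 -0.005 -1.   ] q6 1.16 t 8.95
   [0.5779 0.1318 0.12  ] [  11.5    3.2 -234.1]
   [0.5779 0.1318 0.033 ] [87.  -1.3 -0.8]
   [0.5214 0.1185 0.033 ] [ -0.9 -58.    0. ]
   [0.5214 0.1185 0.12  ] [-87.    1.3   0.8]
```

Request:
arm_command(series=[[[0,0,0,-0.144],[2,0,-39,0],[2,0,-39,0],[2,0,-39,0],[2,0,-39,0],[2,2,-39,0],[2,2,-39,0],[0,0,0,0],[0,0,0,0]]])

```text
t: 9.85
tcp_pos: [0.573, 0.1345, 0.114]
tool_rot: [0.439, 0.554, -0.438, 0.555]
force: [-1.2, -0.9, 0.0]
finger_gap: 0.997
```

Run:
```python
from h import *
u=np.radians(13.2);n=np.array([np.cos(u),np.sin(u)])
fm=np.array([.5477,.1247]);a=fm+.031*n;b=fm-.027*n
plan([[*a,.12],[*a,.033],[*b,.033],[*b,.12]],103.2)
a=snapshot("top");np.save("pics/top2.npy",a);b=snapshot("side");np.save("pics/side2.npy",b)
```

```text
turn 0.0018 new z [ 0.228 -0.974  0.   ] x [ 0.002  0.    -1.   ] q6 1.38 t 9.85
   [0.5779 0.1318 0.12  ] [-6.   4.1  3.8]
   [0.5779 0.1318 0.033 ] [87.  -0.1 -0. ]
   [0.5214 0.1185 0.033 ] [ -0.1 -58.   -0. ]
   [0.5214 0.1185 0.12  ] [-87.    0.1   0. ]
```

Request:
arm_command(series=[[[0,5,4,0],[30,0,0,0],[30,0,0,0],[21,0,0,0],[0,0,0,0],[0,-10,0,0],[0,-8,0,0],[0,-6,0,0],[0,-6,0,0],[0,-6,0,0]]])

```text
t: 10.95
tcp_pos: [0.543, 0.1225, 0.0342]
tool_rot: [0.44, 0.554, -0.439, 0.554]
force: [-1.5, -0.4, 0.3]
finger_gap: 1.002
```

Request:
arm_command(series=[[[0,-6,0,0],[0,-6,0,0],[0,-6,0,0],[0,-6,0,0],[0,-3,0,0],[-30,0,0,0],[-40,20,0,0],[-30,40,0,0],[0,40,0,0],[0,0,0,0]]])

```text
t: 11.95
tcp_pos: [0.6215, 0.1398, 0.1357]
tool_rot: [0.442, 0.551, -0.436, 0.557]
force: [-0.3, -0.7, -0.4]
finger_gap: 1.002
```

Run:
```python
from h import *
a=snapshot("top");np.save("pics/top3.npy",a);b=snapshot("side");np.save("pics/side3.npy",b)
o=np.vstack([cv2.resize(x,None,fx=f,fy=f,interpolation=cv2.INTER_CUBIC)[:300,:600] for x,f in((a[115:245,195:375],2.3),(b[110:250,145:335],2.14))])
o=np.zeros((598,420,3),np.uint8)
A=cv2.resize(a[115:245,195:375],(414,299),interpolation=cv2.INTER_CUBIC);Bi=cv2.resize(b[110:250,145:335],(406,299),interpolation=cv2.INTER_CUBIC)
o[:299,:414]=A;o[299:,:406]=Bi
cv2.imwrite("pics/m3.png",o[:,:,::-1])
```

```text
Traceback (most recent call last):
ValueError: all the input array dimensions except for the concatenation axis must match exactly, but along dimension 1, the array at index 0 has size 414 and the array at index 1 has size 407
```

```bash
cat >> h.py <<'E'
def both(k,out):
    a=np.load(f"pics/top{k}.npy");b=np.load(f"pics/side{k}.npy")
    A=cv2.resize(a[115:245,195:375],(414,299),interpolation=cv2.INTER_CUBIC);B=cv2.resize(b[110:250,145:335],(414,299),interpolation=cv2.INTER_CUBIC)
    cv2.imwrite(out,np.vstack([A,B])[:,:,::-1])
E
python3 -c "from h import *;both(3,'pics/m3.png')"
```

```text
(no output)
```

View pics/m3.png

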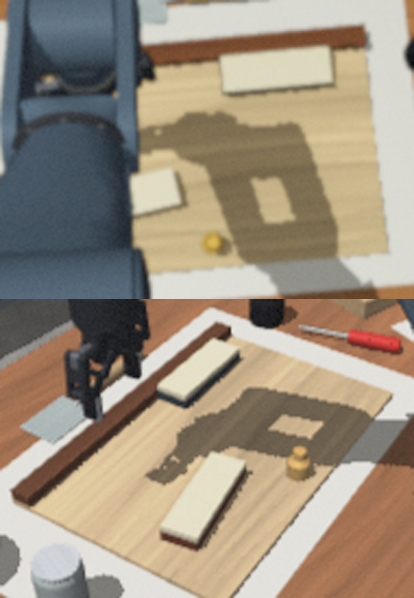

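```bash
cat >> h.py <<'E'
def pale(n,im):
    hsv=cv2.cvtColor(im,cv2.COLOR_RGB2HSV)
    m=((hsv[...,1]<65)&(hsv[...,2]>165)).astype(np.uint8)
    g,_=np.mgrid[:384,:512];k,l,st,_c=cv2.connectedComponentsWithStats(m,connectivity=4)
    for i in range(1,k):
        if not 300<st[i,4]<2500: continue
        c=cv2.findContours((l==i).astype(np.uint8),cv2.RETR_EXTERNAL,cv2.CHAIN_APPROX_NONE)[0][0][:,0]
        P=np.array([w2b(p) for p in ray(n,c,.033)])
        (cx,cy),(w,h),a=cv2.minAreaRect((P*1000).astype(np.float32))
        if abs(cx)<170 and abs(cy)<240: print(n,st[i].tolist(),"c",round(cx,1),round(cy,1),"wh",round(w,1),round(h,1),"ang",round(a,2),"minx",(P[:,0].min()*1e3).round(1),"maxx",(P[:,0].max()*1e3).round(1))
E
python3 - <<'E'
from h import *
for n in("top","side"): pale(n,np.load(f"pics/{n}3.npy"))
E
```

```text
top [290, 135, 50, 20, 780] c 99.0 -108.1 wh 153.7 51.8 ang 89.98 minx 73.2 maxx 124.9
top [252, 188, 22, 20, 340] c -53.2 74.4 wh 53.6 65.3 ang 8.79 minx -82.8 maxx -25.0
side [191, 114, 153, 53, 1642] c -18.6 -102.4 wh 402.7 318.1 ang 0.02 minx -219.9 maxx 182.8
side [217, 128, 38, 29, 435] c 100.9 -106.5 wh 51.4 157.4 ang 0.58 minx 74.4 maxx 126.5
side [218, 181, 40, 42, 766] c -59.8 118.6 wh 52.2 156.7 ang 9.08 minx -94.6 maxx -24.2
```

Run:
```python
from h import *
w=lambda x,z:[*b2w((x,.1185)),z]
plan([w(-.126,.1),w(-.126,.002),w(.05,.002),w(.0645,.002)],94.85)
```

```text
turn 0.1454 new z [ 0.085 -0.996  0.   ] x [-0.001 -0.    -1.   ] q6 1.39 t 12.05
   [0.4341 0.11   0.1   ] [  33.  -181.9   13.8]
   [0.4341 0.11   0.002 ] [98.   0.1 -0. ]
   [0.6095 0.1249 0.002 ] [ -0.2 176.    0. ]
   [0.624  0.1261 0.002 ] [-0.  14.5  0. ]
```

Request:
arm_command(series=[[[0,0,0,0.145],[6,-36,3,0],[6,-36,3,0],[7,-36,3,0],[7,-36,3,0],[7,-38,2,0],[0,0,0,0],[0,0,0,0]]])

```text
t: 12.85
tcp_pos: [0.4316, 0.1097, 0.1]
tool_rot: [0.478, 0.522, -0.479, 0.52]
force: [0.3, 0.3, -0.1]
finger_gap: 0.999
```

Run:
```python
from h import *
w=lambda x,z:[*b2w((x,.1185)),z]
plan([w(-.126,.1),w(-.126,.002),w(.05,.002),w(.0645,.002)],94.85)
```

```text
turn -0.0001 new z [ 0.085 -0.996 -0.   ] x [-0.003  0.    -1.   ] q6 1.48 t 12.85
   [0.4341 0.11   0.1   ] [-0.   2.6 -0.1]
   [0.4341 0.11   0.002 ] [98.   0.3  0. ]
   [0.6095 0.1249 0.002 ] [ -0.6 176.   -0. ]
   [0.624  0.1261 0.002 ] [-0.  14.5 -0. ]
```

Request:
arm_command(series=[[[30,0,0,0],[30,0,0,0],[25,0,0,0],[13,0,0,0],[0,0,0,0],[0,10,0,0],[0,10,0,0],[0,8,0,0],[0,8,0,0],[0,8,0,0]]])

```text
t: 13.85
tcp_pos: [0.4775, 0.1137, 0.0028]
tool_rot: [0.478, 0.521, -0.479, 0.52]
force: [-4.6, 0.3, 2.8]
finger_gap: 1.0
```

Request:
arm_command(series=[[[0,10,0,0],[0,10,0,0],[0,10,0,0],[0,10,0,0],[0,10,0,0],[0,10,0,0],[0,10,0,0],[0,10,0,0],[0,10,0,0],[0,10,0,0]]])

```text
t: 14.85
tcp_pos: [0.5787, 0.1221, 0.0023]
tool_rot: [0.478, 0.521, -0.478, 0.521]
force: [-4.3, 0.4, 4.3]
finger_gap: 0.997
```

Request:
arm_command(series=[[[0,10,0,0],[0,9,0,0],[0,7,0,0],[0,5,0,0],[0,4,0,0],[0,3,0,0],[0,2,0,0],[0,0,0,0]]])

```text
t: 15.65
tcp_pos: [0.6184, 0.1254, 0.0023]
tool_rot: [0.479, 0.52, -0.478, 0.521]
force: [-3.4, -0.4, 2.4]
finger_gap: 1.0
```

Run:
```python
from h import *
w=lambda x,z:[*b2w((x,.1185)),z]
plan([w(.0645,.002)],94.85)
```

```text
turn 0.0001 new z [ 0.085 -0.996  0.   ] x [ 0.002  0.    -1.   ] q6 1.51 t 15.65
   [0.624  0.1261 0.002 ] [ 0.3  5.5 -0.2]
```

Request:
arm_command(series=[[[0,1,0,0],[0,1,0,0],[0,1,0,0],[0,1,0,0],[0,1,0,0],[0,1,0,0],[0,1,0,0],[0,0,0,0]]])

```text
t: 16.45
tcp_pos: [0.6238, 0.1259, 0.0023]
tool_rot: [0.478, 0.521, -0.479, 0.52]
force: [-5.3, -0.9, 3.3]
finger_gap: 0.999
```

Request:
arm_command(series=[[[0,1,0,0],[0,1,0,0],[0,1,0,0],[0,0,0,0],[0,0,0,0]]])

```text
t: 16.95
tcp_pos: [0.6237, 0.1259, 0.0023]
tool_rot: [0.476, 0.523, -0.48, 0.519]
force: [-10.0, -2.3, 8.9]
finger_gap: 1.003
```

Run:
```python
from h import *
s=status.sense();print(s["force"],s["ft_torque"],w2b(s["tcp_pos"]))
```

```text
[-9.96393453 -2.27922366  8.89369982] [-0.30401787  1.42984498  0.00963428] [0.06424245 0.11830192]
```

Request:
arm_command(series=[[[0,-10,0,0],[0,-20,0,0],[-40,0,0,0],[-45,0,0,0],[-45,0,0,0],[-45,-30,0,0],[0,-45,0,0],[0,-45,0,0],[0,0,0,0]]])

```text
t: 17.85
tcp_pos: [0.4721, 0.1139, 0.1733]
tool_rot: [0.476, 0.523, -0.48, 0.519]
force: [0.2, -0.3, -1.1]
finger_gap: 1.001
```

Run:
```python
from h import *
for n in("top","side"):
    im=snapshot(n);np.save(f"pics/{n}4.npy",im);pale(n,im)
both(4,"pics/m4.png")
```

```text
top [290, 135, 50, 20, 759] c 99.2 -107.7 wh 50.9 152.5 ang 0.03 minx 73.7 maxx 124.6
top [221, 141, 49, 21, 759] c 98.9 113.9 wh 51.6 152.6 ang 0.28 minx 72.8 maxx 124.7
side [265, 124, 79, 43, 972] c -76.2 -205.7 wh 110.1 287.1 ang 89.76 minx -219.9 maxx 67.1
side [171, 163, 45, 35, 618] c 100.1 113.6 wh 50.6 155.1 ang 0.25 minx 74.8 maxx 125.6
```

View pics/m4.png

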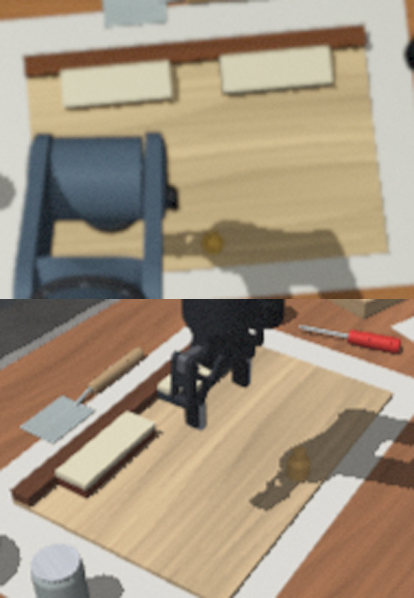

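```bash
python3 -c "
from station import ticket
print(ticket.sign_off())"
```

```text
the job is handed in; nothing more can be done
None
```

Both stones now lie flat with the pale side up and their long side against the stop strip, and neither was lifted. I tipped the grey one away from the robot and the brown one towards it. Then I pushed each to the strip with the open fingers until the force rose to about 10 N. The job was handed in just after 17.95 s on the robot's clock, with the arm clear of everything.

**Last checks:**
- **Position:** in the final top view both stones' far sides sit at board x 124.6–124.7 mm, with their angle to the strip within 0.3°. The side view agrees for the brown stone. In that view the arm hid the grey stone; an earlier side picture, after it was pushed home, had put it at 126.5 mm and 0.6°.
- **Disagreement:** my first estimate put the strip face at 120 mm. Both pushes stopped at nearly the same place (finger position 64.6 and 64.2 mm), so I take the 4–5 mm difference to be an error in that estimate, not a gap.
- **Other things:** the oil pot looks unmoved in the final pictures. I did not measure the other objects again; the arm felt no contact with any of them.

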